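Shut the steel box and fasten its hasp with the snap hook

ROBOT

A 6-joint arm with a two-finger parallel gripper is mounted at the origin on a cart in front of the work surface, level with it; the furniture and walls round the work are solid. World frame = base frame: x ahead of the robot, y to its left, z up, the work surface at z = 0. Lengths are in m, angles in degrees, forces in N, time in s.
With the tool pointing down it reaches from about 0.375 to 0.75 m from the base axis. Payload 9 kg.
Tool frame: the origin (TCP) lies where the fingers leave the gripper's body, on its centre line; the fingertips stand 73 mm ahead of it and the grasp point (between the pads) lies 54 mm ahead of it (robot.tip_reach is the distance from the TCP to the fingertips, in m); z points along the fingers, y is the line along which they close (so a half turn about z gives the same grasp; the last joint's range is limited). The gripper opens to 85 mm and grips with 20 to 120 N. Pads are 22 mm wide; open, the fingers measure 114 mm over their backs; the gripper's body (76 mm by 85 mm) begins 54 mm behind the grasp point. The pads swing forward as they close: fully open they stand 13 mm farther back than shut.
Start: joints at [56.969, 5.964, 5.575, 89.605, 0, 77.527], TCP at [0.211, 0.562, 0.304] pointing down, gripper open.
Joint ranges: [-171.21, 171.21], [-48.23, 106.86], [-62.78, 66.21], [-105.2, 120.99], [-86.42, 89.51], [-180, 180]. Speed limits (degrees/s): [127.2, 127.2, 147.25, 180, 180, 180].

INTERFACE

Orientations are given as [roll, pitch, yaw] about the fixed x, y, z axes, in that order (R = Rz(yaw) Ry(pitch) Rx(roll)).
In Python, from plant import robot gives the robot as it stands. Calls block until the motion is done:
- robot.move_pose(position, orientation): joint-space move of the TCP to a pose.
- robot.line_to(position, vel=0.15, rotation=None, guard=None): straight line of the TCP; rotation=None keeps the orientation; vel is the mean speed in m/s. With guard (N) it stops when the force on the tool has changed by that much, and returns True; else False.
- robot.goto_joints(angles): joint-space move.
- robot.set_gripper(opening): finger opening in m; the grip force is fixed at half the most; returns when the fingers have stopped.
- robot.pause(seconds).
- robot.ik(position, orientation): joint angles nearest the present ones, or None.
- robot.observe(): the state.
- robot.grab_frame(name): name is "scene" or "top" or "wrist"; returns the picture (420x560x3 uint8, blue, green, red); there is no depth.
- robot.get_calibration(name): a dict with "vertical_fov" (degrees; the focal length in pixels is half the picture's height over the tangent of half this angle, whatever the lens; pixels are square), "cx", "cy" (the principal point, pixels), "rvec" (rotation vector, rad) and "tvec" (3), from world to camera coordinates, as OpenCV has them. Camera axes: x right, y down, z forward; pixel columns grow to the right and rows downward; lengths in m; the calibration is good to about 2 mm. A picture is of the moment at which its call begins: read the wrist's pose just before it. get_calibration takes no time and is no camera call; for the wrist camera it gives the pose at the moment of the call.
A pose or a line that the arm cannot do raises robot.IKError and nothing moves.
- robot.job_done(): hands the job in; it is judged then, once.
The state is a dict: "time": time; "q": joint angles; "qvel": joint speeds; "joint_torque": joint torques, N m; "tool_pos": TCP position; "tcp_rot": TCP orientation; "ft_force": force on the tool from outside, world axes, zero at the start; "torque": the same for the moment, N m; "gripper_width": finger opening in m; "gripper_force": force on a finger pad.
Only numpy, scipy, OpenCV 4.12 (cv2) and the standard library are available. Lean on these libraries where they do the work, as an engineer would, in place of code of your own. Each camera call takes 0.05 s, during which the arm holds its last target. There are 200 camera calls.

TASK

Shut the lid of the steel box fully, so that the slotted hasp plate on the lid drops over the tall staple on the box's front. Then fasten it: push the spring snap hook's gate sideways onto the staple's outer upright until the upright is inside the hook and the gate has flicked shut again, and let go of the hook, leaving it there. Leave the loose round tin and the pliers where they are.

Things in the scene. Friction and masses are not known exactly. Their poses are not given: they have to be found in the camera images.
- box_lid (a joint): lid angle of the sheet steel box, rad: 0 = shut, about 1 = well open (limit 1.83). Stiff hinge: the lid stays where it is left and takes about 3 N at its front edge to move; push it over from behind and press it down from above. The box (115 x 158 x 62 mm) is fixed to the table, its front toward the robot.
- lid_hinge (a point): mid-point of the lid's hinge line, 43 mm above the table; x axis from the box's front to its back, y along the hinge, z up. Shut, the flat lid top is 19 mm above the hinge and reaches 111 mm forward (-x), 158 mm wide. From its lower front edge a hasp plate (44 mm wide, 4 mm thick, slot 14 mm wide) runs on to 193 mm forward of the hinge, its top 5 mm above hinge height.
- staple_post (a point): on the axis of the staple's outer (nearer the robot) upright, 66 mm above the table; axes of the box. The staple, an inverted U of 8 mm round bar in the box's x-z plane, stands on the box's front: uprights 50 mm apart, outer one 171 mm forward of the hinge, crossbar axis 112 mm above the table. Free height on the upright, lid shut: 48 to 108 mm above the table.
- hook_grip (a point): centre of the steel snap hook's shank, a dark bar 22 mm wide and 20 mm high that lies flat on the table and runs from 42 mm behind this point to 34 mm ahead; grasp it across its width. Axes: x along the shank toward the loop, y across, z up; the gate is on the -y side. The hook is 139 mm long, 53 mm wide, about 0.25 kg, one-sided: keep this face up.
- hook_loop (a point): middle of the hook's loop (10 mm bar), 64 mm ahead of the shank's centre and 3 mm to +y, same axes. Spine's inner face 17 mm to +y, gate axis 19 mm to -y, bow's inner face 23 mm to +x. Press the upright on the gate with it 5 mm behind to 3 mm ahead of this point in x: the gate gives (2 to 5 N) and flicks shut when the upright is 8 mm past to +y, or is then drawn toward the bow.
- hook_gate (a joint): angle of the hook's gate, a thin 7 mm bar hinged 26 mm behind the loop's middle, its free tip meeting the nose 6 mm ahead of it; rad: 0 = shut, grows to 1.5 pushed inward; sprung shut
- tin_center (a point): centre of a loose flat round tin, 72 mm across, 24 mm high: a bystander
- pliers_center (a point): centre of loose black pliers, 167 mm long, lying flat: a bystander
Mind the look-alikes: they are no part of the job. Of the things that look like the part that bears hook_grip, the largest one is meant.

How it is judged (in metres and radians):
On the way, in this order (a step that is already met when the one before it is completed fails the run):
1. the lid is shut, before the hook is on the staple (value of joint box_lid below 0.05 rad), for 0.2 s.
2. the staple's outer upright is inside the hook's loop and the gate is shut behind it (value of joint hook_gate below 0.12 rad and x of staple_post in the frame of hook_loop between -0.03 and 0.028 m and y of staple_post in the frame of hook_loop between -0.02 and 0.019 m and z of staple_post in the frame of hook_loop between -0.04 and 0.03 m), for 0.2 s.
At the end, for the whole second after the job is handed in: The lid is shut (within 0.05 rad), the staple's outer upright passes through the hook's loop, the hook's gate is shut (within 0.12 rad), and the hook has been let go (all of step 2 and value of joint box_lid below 0.05 rad); the robot touches nothing.
It fails at once if the round tin or the pliers are moved by more than 40 mm (distance of any of tin_center, pliers_center from where it was at the start of the episode above 0.04 m).
It also fails if it takes over 58 s, if anything falls off the work surface, if the arm or the gripper's body presses on something with over 40 N, if the wrist force passes 120 N, or if a joint passes its speed limit or range.

## Working session

There is one attempt and no reset: what is moved stays moved. The work goes in short steps, each a Python script; the robot and the scene stay as the last script left them, time stands still between calls to the robot, and variables do not carry over. Pictures are saved under pics/ and viewed, at most 10 in all, crops included, and the job is handed in when it is done.

```bash
mkdir -p pics; ls
python3 - <<'E'
from plant import robot
import cv2,numpy as np
a=robot.grab_frame("scene");b=robot.grab_frame("top")
cv2.imwrite("pics/scene.png",a);cv2.imwrite("pics/top.png",b)
for n in("scene","top"):print(n,robot.get_calibration(n))
print(robot.observe()["time"])
E
```

```text
pics
scene {'vertical_fov': 54.53933331927072, 'cx': 282.43977414170564, 'cy': 212.47367866401027, 'rvec': array([ 0.58906463, -2.54648723,  1.35317315]), 'tvec': array([ 0.62575155, -0.01042888,  1.34666449])}
top {'vertical_fov': 53.36819488496626, 'cx': 280.18026310750327, 'cy': 208.69638108974007, 'rvec': array([ 2.14530921, -2.20135551,  0.06652425]), 'tvec': array([0.41084827, 0.51011435, 1.03895127])}
0.1
```

View pics/scene.png

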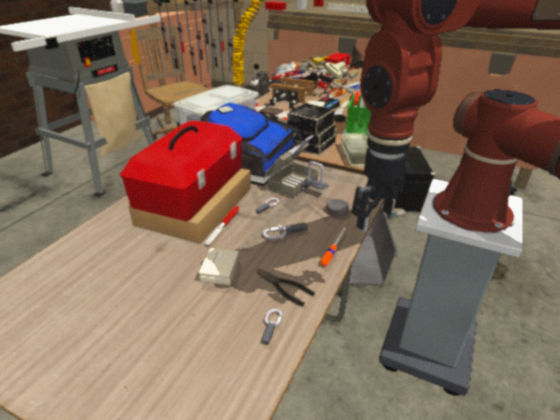

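View pics/top.png

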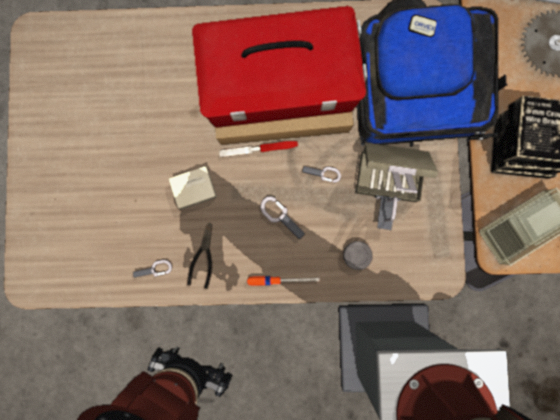

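The scene shows the box at about (305,180). The top view shows the open steel box at (392,180) with its staple at (387,210), the tin at (357,254) and the pliers at (205,258). There are three hook candidates in the top view: (283,215), (322,173) and (155,268). The one at (283,215) is clearly the largest, so that is the one meant. I'll confirm it in a crop.

```bash
cat > h.py <<'E'
import cv2,numpy as np
def mats(c,h=420):
    f=h/2/np.tan(np.radians(c["vertical_fov"])/2)
    K=np.array([[f,0,c["cx"]],[0,f,c["cy"]],[0,0,1]]);R=cv2.Rodrigues(np.array(c["rvec"]))[0]
    return K,R,np.array(c["tvec"],float).ravel()
def ray(c,uv):
    K,R,t=mats(c);d=R.T@np.linalg.inv(K)@np.array([*uv,1.]);return -R.T@t,d/np.linalg.norm(d)
def onz(c,uv,z):
    o,d=ray(c,uv);return o+d*(z-o[2])/d[2]
def proj(c,p):
    K,R,t=mats(c);q=K@(R@np.array(p,float)+t);return q[:2]/q[2]
def tri(c1,u1,c2,u2):
    A=[];b=[]
    for c,u in((c1,u1),(c2,u2)):
        o,d=ray(c,u);P=np.eye(3)-np.outer(d,d);A.append(P);b.append(P@o)
    return np.linalg.lstsq(np.vstack(A),np.hstack(b),rcond=None)[0]
E
python3 - <<'E'
from plant import robot
from h import *
c=robot.get_calibration("top")
for n,u,z in[("hookring",(272,207),.01),("shank",(290,223),.01),("small1",(322,173),.01),("staple",(386,215),.05),("boxback",(395,150),.06),("tin",(357,254),.024),("pliers",(203,258),.01),("tcp",(190,372),.3)]:print(n,onz(c,u,z).round(3))
print("wristcal",robot.get_calibration("wrist"))
b=cv2.imread("pics/top.png")[135:275,245:445]
cv2.imwrite("pics/topcrop.png",cv2.resize(b,None,fx=4,fy=4,interpolation=cv2.INTER_CUBIC))
E
```

```text
hookring [0.527 0.419 0.01 ]
shank [0.484 0.373 0.01 ]
small1 [0.611 0.287 0.01 ]
staple [0.496 0.137 0.05 ]
boxback [0.656 0.11  0.06 ]
tin [0.401 0.207 0.024]
pliers [0.4   0.599 0.01 ]
tcp [0.204 0.566 0.3  ]
wristcal {'vertical_fov': 71.80692115389952, 'cx': 276.05593208596315, 'cy': 209.36627124774137, 'rvec': array([-2.35753175, -1.63297212, -0.26115225]), 'tvec': array([-0.59910536, -0.04023213,  0.38071451])}
```

View pics/topcrop.png

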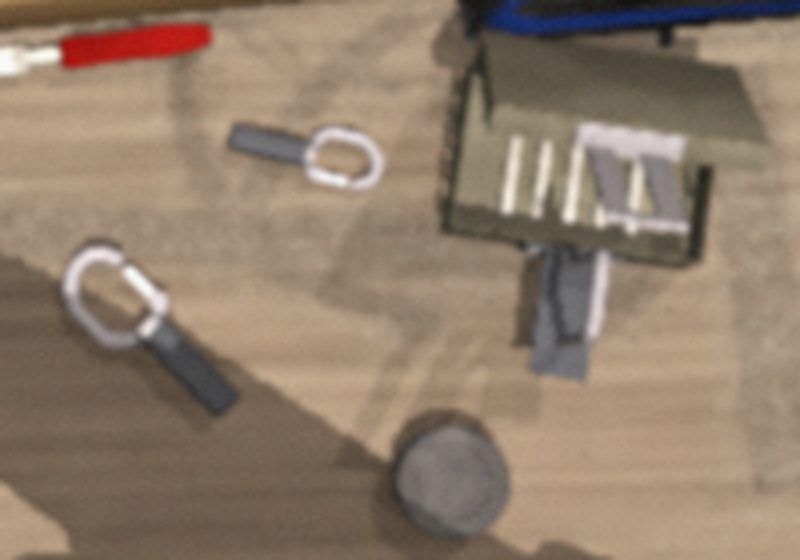

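The crop shows the large hook with its ring at crop (110,295), its gate on the upper right, and its dark shank ending at (225,400). That matches the description (gate on -y, largest). The staple and plate are at (565,310), and the raised lid with its slotted hasp is at (630,110–200). Next is a closer wrist look that covers the box.

Run:
```python
from plant import robot
from h import *
from scipy.spatial.transform import Rotation as Ro
o=robot.observe();print(o["tcp_rot"],o["tool_pos"])
c=robot.get_calibration("wrist");K,R,t=mats(c);T=Ro.from_euler("xyz",o["tcp_rot"],degrees=True).as_matrix()
co=T.T@(-R.T@t-o["tool_pos"]);Rc=T.T@R.T
print("cam in tcp",co.round(4),"\naxes",Rc.round(3))
import numpy as np
np.savez("wc.npz",co=co,Rc=Rc)
# view pose: cam over (0.50,0.24)
for yaw in(0,90,-90,180):
    T=Ro.from_euler("xyz",[180,0,yaw],degrees=True).as_matrix()
    p=np.array([.50,.21,.45])-T@co
    q=robot.ik(p.tolist(),[180,0,yaw]);print(yaw,p.round(3),q, (T@Rc)[:,:].round(2).tolist())
```

```text
[-1.79933447e+02 -1.33462600e-02  1.59442758e+02] [0.2105475  0.56161525 0.30321817]
cam in tcp [ 0.0806 -0.0004 -0.0704] 
axes [[-0.001 -0.95  -0.313]
 [ 1.    -0.001  0.   ]
 [-0.    -0.313  0.95 ]]
0 [0.419 0.21  0.38 ] [  10.50778555  -14.9530496    -6.38685404   98.56619556    0.
 -169.49221445] [[-0.0, -0.95, -0.31], [-1.0, 0.0, -0.0], [0.0, 0.31, -0.95]]
90 [0.5   0.129 0.38 ] [-2.01996258e-02 -6.69784586e+00  8.98856028e-01  9.75967019e+01
  0.00000000e+00  8.99798004e+01] [[1.0, -0.0, 0.0], [-0.0, -0.95, -0.31], [0.0, 0.31, -0.95]]
-90 [0.5   0.291 0.38 ] [ 17.22483669   3.95531415  11.39304697  97.43773282   0.
 -72.77516331] [[-1.0, 0.0, -0.0], [0.0, 0.95, 0.31], [0.0, 0.31, -0.95]]
180 [0.581 0.21  0.38 ] [ 7.80523538 11.11715973 19.14154353 98.02438381  0.          7.80523538] [[0.0, 0.95, 0.31], [1.0, -0.0, 0.0], [0.0, 0.31, -0.95]]
```

```bash
cat > v.py <<'E'
from plant import robot
from h import *
import pickle
def snap(n):
    c=robot.get_calibration("wrist");a=robot.grab_frame("wrist")
    cv2.imwrite(f"pics/{n}.png",a);pickle.dump(c,open(f"pics/{n}.pkl","wb"));return c,a
E
python3 - <<'E'
from v import *
robot.move_pose([.49,.24,.40],[180,0,180]);robot.pause(.2)
c,a=snap("w1");print(robot.observe()["time"])
cv2.imwrite("pics/w1r.png",cv2.resize(cv2.rotate(a,cv2.ROTATE_180),None,fx=1.4,fy=1.4,interpolation=cv2.INTER_CUBIC))
E
```

```text
1.9583
```

View pics/w1r.png

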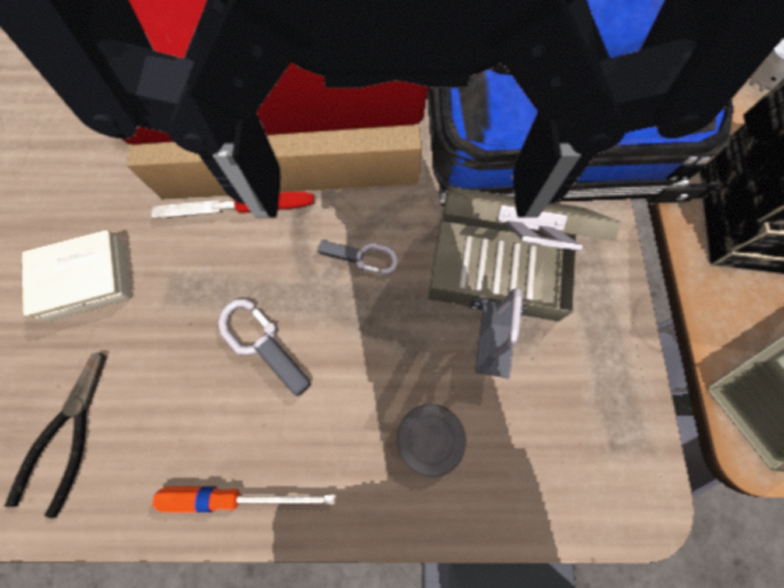

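The rotated wrist view shows the hook's ring at (247,326) and its shank at (283,363). The tin is at (431,440). The box opening spans (435–575, 220–318), with the staple bar around (516,315). The raised lid is at (445–620, 195–235), with the hasp at (540,225). I'll enlarge the box and extract the hook with a mask.

Run:
```python
import cv2,numpy as np
a=cv2.rotate(cv2.imread("pics/w1.png"),cv2.ROTATE_180)
# crop rotated-frame x300..460,y120..280 (unscaled)
b=cv2.resize(a[125:275,300:450],None,fx=4,fy=4,interpolation=cv2.INTER_CUBIC)
cv2.imwrite("pics/boxc.png",b)
```

```text
(no output)
```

View pics/boxc.png

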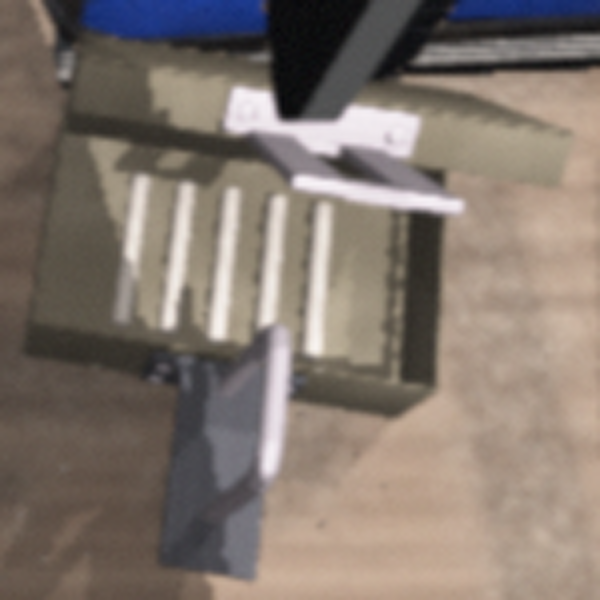

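The crop shows the staple crossbar running from (276,332) to (268,478), the hasp tip's front edge from (293,182) to (462,207), and the box's front rim at lower left (28,352) and right (435,388). I'll compute positions from these.

Run:
```python
from h import *
import pickle
c=pickle.load(open("pics/w1.pkl","rb"))
B=lambda x,y:(559-(300+x/4-.4),419-(125+y/4-.4))
i=onz(c,B(276,333),.112);o=onz(c,B(268,474),.112);d=i-o
print("inner",i.round(4),"outer",o.round(4),"len",np.linalg.norm(d),"yaw",np.degrees(np.arctan2(d[1],d[0])))
for n,p,z in[("frontL",(32,328),.06),("frontR",(435,385),.06),("plateL",(162,565),.0),("plateR",(255,578),.0),("topbackL",(65,130),.06)]:print(n,onz(c,B(*p),z).round(4))
L=onz(c,B(32,328),.055);Rr=onz(c,B(435,385),.055);e=L-Rr;print("front w",np.linalg.norm(e),"yaw",np.degrees(np.arctan2(e[1],e[0]))-90)
for yaw in (np.degrees(np.arctan2(d[1],d[0])),np.degrees(np.arctan2(e[1],e[0]))-90):
    x=np.array([np.cos(np.radians(yaw)),np.sin(np.radians(yaw)),0]);h=o+171e-3*x;h[2]=.043
    for a in np.arange(.8,1.81,.1):
        for nm,P in(("hasp",[(-.193,.022,.005),(-.193,-.022,.005)]),("lid corner",[(-.111,.079,.019),(-.111,-.079,.019)])):
            y=np.array([-x[1],x[0],0]);out=[]
            for px,py,pz in P:
                r=h+x*(px*np.cos(a)+pz*np.sin(a))+y*py+np.array([0,0,-px*np.sin(a)+pz*np.cos(a)])
                u=proj(c,r);out.append(((559-u[0]-300+.4)*4,(419-u[1]-125+.4)*4))
            print(round(yaw,1),round(a,1),nm,np.round(out).astype(int).tolist(),end=" ")
        print()
    print("hinge",h.round(4))
# hook mask
a=cv2.imread("pics/w1.png")
def V(x,y):return(559-x/1.4,419-y/1.4)
print("hook ring",onz(c,V(247,326),.01).round(4),"shank end",onz(c,V(303,387),.02).round(4),"shank start",onz(c,V(263,345),.02).round(4))
hsv=cv2.cvtColor(a,cv2.COLOR_BGR2HSV)
for p in((283,363),(227,310),(340,300),(320,420)):
    u=V(*p);print(p,hsv[int(u[1]),int(u[0])])
```

```text
inner [0.5296 0.1288 0.112 ] outer [0.483  0.1356 0.112 ] len 0.047092060649777126 yaw -8.29046954516089
frontL [0.549  0.2036 0.06  ]
frontR [0.527 0.056 0.06 ]
plateL [0.4691 0.1487 0.    ]
plateR [0.464  0.1118 0.    ]
topbackL [0.6319 0.1883 0.06  ]
front w 0.1510356757692315 yaw -8.506365939280343
-8.3 0.8 hasp [[269, 259], [436, 281]] -8.3 0.8 lid corner [[63, 103], [555, 166]] 
-8.3 0.9 hasp [[285, 188], [456, 210]] -8.3 0.9 lid corner [[68, 68], [564, 131]] 
-8.3 1.0 hasp [[300, 113], [475, 135]] -8.3 1.0 lid corner [[73, 32], [571, 95]] 
-8.3 1.1 hasp [[314, 35], [491, 57]] -8.3 1.1 lid corner [[78, -3], [577, 59]] 
-8.3 1.2 hasp [[327, -43], [505, -21]] -8.3 1.2 lid corner [[83, -37], [581, 25]] 
-8.3 1.3 hasp [[337, -118], [515, -97]] -8.3 1.3 lid corner [[87, -69], [582, -8]] 
-8.3 1.4 hasp [[344, -190], [521, -170]] -8.3 1.4 lid corner [[91, -99], [582, -39]] 
-8.3 1.5 hasp [[349, -255], [523, -235]] -8.3 1.5 lid corner [[94, -126], [580, -67]] 
-8.3 1.6 hasp [[352, -313], [522, -294]] -8.3 1.6 lid corner [[97, -149], [577, -92]] 
-8.3 1.7 hasp [[352, -361], [518, -343]]
[... 629 characters left out ...]
d corner [[89, -69], [584, -7]] 
-8.5 1.4 hasp [[347, -190], [523, -169]] -8.5 1.4 lid corner [[93, -99], [584, -38]] 
-8.5 1.5 hasp [[352, -255], [526, -235]] -8.5 1.5 lid corner [[96, -126], [583, -66]] 
-8.5 1.6 hasp [[354, -313], [525, -293]] -8.5 1.6 lid corner [[99, -150], [579, -91]] 
-8.5 1.7 hasp [[354, -361], [521, -342]] -8.5 1.7 lid corner [[101, -170], [574, -113]] 
-8.5 1.8 hasp [[352, -400], [513, -382]] -8.5 1.8 lid corner [[103, -186], [567, -131]] 
hinge [0.6521 0.1103 0.043 ]
hook ring [0.5208 0.4138 0.01  ] shank end [0.4505 0.3414 0.02  ] shank start [0.4966 0.3896 0.02  ]
(283, 363) [120  16 124]
(227, 310) [158  13 210]
(340, 300) [ 13  54 166]
(320, 420) [ 13  62 198]
```

The lid sits at about 0.9 rad: the predicted hasp and lid corners match the pixels. Staple length and front width agree with the given sizes to about 3 mm. Now I'll check the backpack clearance, then shut the lid.

```bash
cat > g.py <<'E'
from v import *
yaw=np.radians(-8.4);X=np.array([np.cos(yaw),np.sin(yaw),0]);Y=np.array([-X[1],X[0],0]);Z=np.array([0,0,1.])
post=np.array([.4818,.1358,.066]);hinge=post+.171*X;hinge[2]=.043
E
python3 - <<'E'
from g import *
c=pickle.load(open("pics/w1.pkl","rb"))
V=lambda x,y:(559-x/1.4,419-y/1.4)
for z in(0,.1,.2):
    print(z,[(X@(onz(c,V(*p),z)-hinge)).round(3) for p in((450,185),(600,200),(690,190))])
TR=robot.tip_reach
def P(a,s=.1,w=.010):
    return hinge+X*(-s*np.cos(a)+.019*np.sin(a)+w)+Z*(s*np.sin(a)+.019*np.cos(a)+TR)
rot=[180,0,171.6]
for a in(1.05,.5,0):print(a,P(a).round(3),robot.ik(P(a).tolist(),rot),robot.ik((P(a)+.08*Z).tolist(),rot) is not None)
E
```

```text
0 [np.float64(0.057), np.float64(0.063), np.float64(0.096)]
0.1 [np.float64(-0.01), np.float64(-0.005), np.float64(0.021)]
0.2 [np.float64(-0.077), np.float64(-0.074), np.float64(-0.055)]
1.05 [0.628 0.114 0.212] [-1.40661319 12.73882708  3.45479276 80.71596568  0.          6.99338681] True
0.5 [0.583 0.121 0.18 ] [-0.86139359  5.94795155 -7.31098329 76.74106516  0.          7.53860641] True
0 [0.562 0.124 0.135] [ -0.57497169   3.99537476 -14.19066244  71.81396279   0.
   7.82502831] True
```

Run:
```python
from g import *
TR=robot.tip_reach
def P(a,s=.1,w=.010):
    return hinge+X*(-s*np.cos(a)+.019*np.sin(a)+w)+Z*(s*np.sin(a)+.019*np.cos(a)+TR)
rot=[180,0,171.6]
robot.set_gripper(0.0)
robot.move_pose((P(.85)+.09*Z).tolist(),rot)
print(robot.line_to(P(.85).tolist(),vel=.12,guard=15),robot.observe()["ft_force"])
for a in(.65,.45,.25,.1,.02):
    g=robot.line_to(P(a).tolist(),vel=.1,guard=25);o=robot.observe();print(a,g,o["ft_force"].round(1) if hasattr(o["ft_force"],"round") else o["ft_force"],(o["tool_pos"]-P(a)).round(4))
    if g:break
g=robot.line_to((P(0)-.006*Z).tolist(),vel=.03,guard=12);o=robot.observe()
print(g,np.round(o["ft_force"],1),o["tool_pos"][2]-TR,o["time"])
```

```text
False [-0.21016759 -0.18303167 -0.28444592]
0.65 False [0. 0. 1.] [0.0001 0.     0.0005]
0.45 False [0.3 0.6 0.4] [ 0.     -0.0001  0.0001]
0.25 False [ 0.2  0.6 -0. ] [ 0.     -0.0001  0.0001]
0.1 False [-0.1 -0.1 -0.1] [-0.     -0.0001  0.0001]
0.02 False [-0.4 -0.1  0.2] [-0.0002 -0.     -0.0003]
True [-2.1 -0.3  9. ] 0.0623975761063183 6.2667
```

The tips stopped at z=0.0624 under load, which matches the shut lid top at 62 mm. Next I'll look at the hook, and at the lid in the same picture.

Run:
```python
from g import *
o=robot.observe();p=np.array(o["tool_pos"])
robot.line_to((p+.12*Z).tolist(),vel=.25)
robot.move_pose([.49,.31,.27],[180,0,180]);robot.pause(.1)
c,a=snap("w2");print(robot.observe()["time"])
cv2.imwrite("pics/w2r.png",cv2.resize(cv2.rotate(a,cv2.ROTATE_180),None,fx=1.4,fy=1.4,interpolation=cv2.INTER_CUBIC))
K=lambda x,y:(x,y)
for n,q in(("hook loop",(.521,.414,.01)),("grip",(.480,.371,.01)),("post",post)):
    u=proj(c,q);print(n,((559-u[0])*1.4).round(),((419-u[1])*1.4).round())
```

```text
7.8667
hook loop 272.0 291.0
grip 320.0 338.0
post 644.0 318.0
```

View pics/w2r.png

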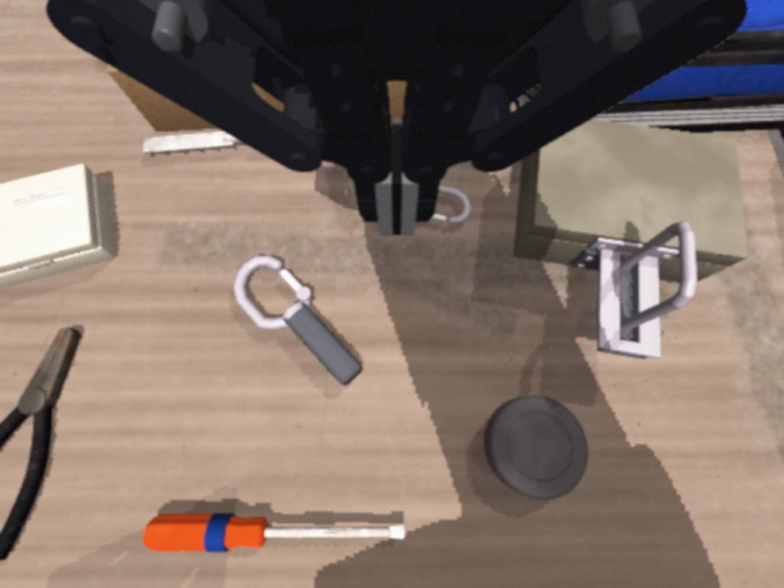

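The lid is shut with the hasp slot over the staple. The outer upright runs from (628,326) at the hasp to (683,298) at its top, and the predicted post at (644,318) lies on it. The hook's loop is near (272,292) and its shank runs from (297,312) to (350,374). Next I'll measure the shank with a mask.

Run:
```python
from g import *
c=pickle.load(open("pics/w2.pkl","rb"));a=cv2.imread("pics/w2.png")
V=lambda x,y:(559-x/1.4+.3,419-y/1.4+.3)
print("post base",onz(c,V(627,327),.048).round(4),"top",onz(c,V(684,298),.112).round(4),post)
hsv=cv2.cvtColor(a,cv2.COLOR_BGR2HSV)
box=np.zeros(a.shape[:2],np.uint8)
u0=V(365,390);u1=V(230,250);box[int(u0[1]):int(u1[1]),int(u0[0]):int(u1[0])]=1
m=((hsv[...,1]<45)&(hsv[...,2]<130)&(box>0)).astype(np.uint8)
cs=max(cv2.findContours(m,0,1)[0],key=cv2.contourArea)
w=np.array([onz(c,p[0],.018)[:2] for p in cs],np.float32)
r=cv2.minAreaRect(w);print("shank",r,len(cs))
d=np.array(cv2.boxPoints(r));print(d.round(4))
m2=((hsv[...,1]<40)&(hsv[...,2]>150)&(box>0)).astype(np.uint8)
cs=max(cv2.findContours(m2,0,1)[0],key=cv2.contourArea)
w2=np.array([onz(c,p[0],.010)[:2] for p in cs],np.float32)
r2=cv2.minAreaRect(w2);print("ring",r2)
# in shank frame
e=np.array(r2[0])-np.array(r[0]);psi=np.arctan2(e[1],e[0])
L,W=r[1];th=np.radians(r[2]) if L>W else np.radians(r[2]+90)
hx=np.array([np.cos(th),np.sin(th)]);hx=hx if hx@e>0 else -hx;hy=np.array([-hx[1],hx[0]])
print("yaw",np.degrees(np.arctan2(hx[1],hx[0])),"ring rel",e@hx,e@hy)
q=(w-np.array(r[0]));print("shank x range",(q@hx).min(),(q@hx).max())
q=(w2-np.array(r[0]));print("ring x range",(q@hx).min(),(q@hx).max(),"y",(q@hy).min(),(q@hy).max())
```

```text
post base [0.48   0.1383 0.048 ] top [0.4821 0.1389 0.112 ] [0.4818 0.1358 0.066 ]
shank ((0.474306583404541, 0.36682531237602234), (0.07409260421991348, 0.023195328190922737), 42.01230239868164) 128
[[0.439  0.3506]
 [0.4545 0.3334]
 [0.5096 0.383 ]
 [0.4941 0.4002]]
ring ((0.5210215449333191, 0.4186351001262665), (0.07086358964443207, 0.05159328132867813), 46.606666564941406)
yaw 42.01230239868164 ring rel 0.06938505038785567 0.007228867133603593
shank x range -0.03704632068089764 0.037046278992673036
ring x range 0.03335150416382937 0.1048767669521094 y -0.020443810159632064 0.032942508486985066
```

```bash
sed -i 's/^post=.*/post=np.array([.4812,.1372,.066]);hinge=post+.171*X;hinge[2]=.043/' g.py
python3 - <<'E'
from g import *
g=np.array([.4772,.3695,0]);yw=43.5
for p,y in((g+.16*Z,yw),(g+.074*Z,yw),(np.array([.45,.075,.14]),81.6)):
    print(robot.ik(p.tolist(),[180,0,y]))
robot.set_gripper(.06)
robot.move_pose((g+.15*Z).tolist(),[180,0,yw])
print(robot.line_to((g+.074*Z).tolist(),vel=.1,guard=8))
robot.set_gripper(.0)
o=robot.observe();print(o["gripper_width"],o["gripper_force"],o["tool_pos"])
robot.line_to((np.array(o["tool_pos"])+.10*Z).tolist(),vel=.15)
robot.pause(.2);c,a=snap("w3");o=robot.observe();print(o["gripper_width"],o["tool_pos"],o["time"])
E
```

```text
[ 25.35087353   7.90747364  -7.33169684  74.76082952   0.
 161.85087353]
[ 25.35087353  11.69227954 -12.38154855  65.92617191   0.
 161.85087353]
[ -7.04162806 -18.03937616 -33.9793462   74.06002996   0.
  91.35837194]
False
0.020566085868666917 60.399134159088135 [0.47759991 0.36974007 0.07482195]
0.020742448024553717 [0.47719743 0.36952864 0.17381407] 13.0083
```

View pics/w3.png

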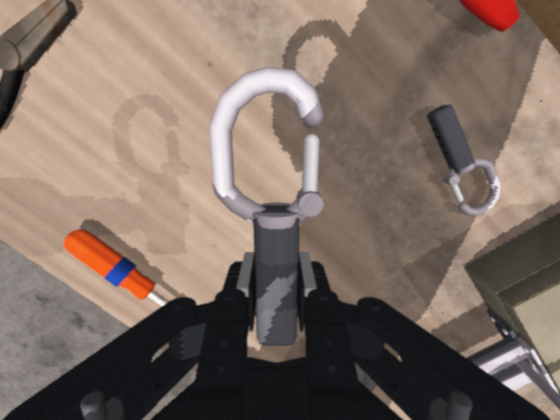

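The hook is held straight: shank axis at column 276, bow top at (270,68), spine outer edge at column 212 and inner at 232, gate axis at column 311, gate shut. I'll compute its in-hand pose.

Run:
```python
from g import *
c=pickle.load(open("pics/w3.pkl","rb"))
tp=np.array([.4772,.3695,.1738]);y=np.radians(43.5);hx=np.array([np.cos(y),np.sin(y),0]);hy=np.array([-hx[1],hx[0],0])
for zo in(.064,):
  for n,u in(("bow out",(270,68)),("bow in",(270,93)),("spine out",(212,140)),("spine in",(232,145)),("gate tip",(312,138)),("gate mid",(311,165)),("gate hinge",(311,203)),("nose tip",(315,118)),("shankfront",(276,222))):
    z=tp[2]-zo+(.005 if "gate" in n else 0)
    p=onz(c,u,z)-tp;print(n,(p@hx*1000).round(1),(p@hy*1000).round(1))
```

```text
bow out 97.9 2.7
bow in 88.2 2.7
spine out 68.5 29.0
spine in 66.3 20.1
gate tip 69.7 -15.4
gate mid 58.0 -15.4
gate hinge 40.3 -16.1
nose tip 77.9 -17.0
shankfront 28.9 0.2
```

The in-hand pose is within 1 mm of nominal (bow inner 88 vs 87, gate -15.5 vs -16). Now carry the hook over, push it on, and draw it toward the bow.

```bash
cat >> g.py <<'E'
hx=Y;hy=-X;HR=[180,0,81.6]
def H(px,py,z): # TCP so that the post is at (px,py) in the loop frame, hook centre at height z
    p=post-px*hx-py*hy-.065*hx-.003*hy;p[2]=z+.064;return p.tolist()
E
python3 - <<'E'
from g import *
robot.move_pose(H(-.001,-.05,.155),HR)
robot.line_to(H(-.001,-.05,.075),vel=.15)
robot.pause(.1);c,a=snap("w4")
print(robot.line_to(H(-.001,-.030,.075),vel=.1,guard=6))
f0=np.array(robot.observe()["ft_force"])
for py in(-.015,-.005,.003,.0095):
    g=robot.line_to(H(-.001,py,.075),vel=.06,guard=20);o=robot.observe()
    print(py,g,(np.array(o["ft_force"])-f0).round(1),(np.array(o["tool_pos"])-H(-.001,py,.075)).round(4))
    if g:break
robot.pause(.2);snap("w5")
print(o["time"])
i=np.hstack([cv2.imread(f"pics/{n}.png")[60:360,130:430] for n in("w4","w5")])
cv2.imwrite("pics/w45.png",cv2.resize(i,(800,400)))
E
```

```text
False
-0.015 False [-2.8 -1.8  0.5] [-0.0005 -0.     -0.0001]
-0.005 False [-1.8 -5.3 -0.6] [ 0.     -0.0004 -0.    ]
0.003 False [ 2.6 -6.3 -0.9] [ 0.0007 -0.0007  0.0003]
0.0095 False [ 0.3  0.2 -0.2] [0.0003 0.0002 0.0002]
16.5917
```

View pics/w45.png

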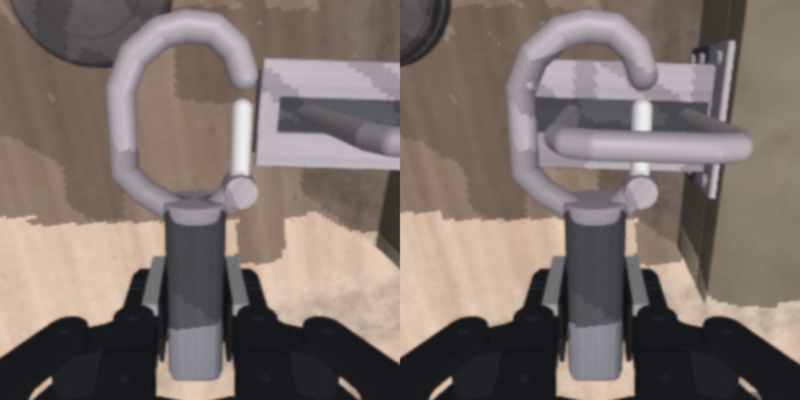

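The left half shows the state before the push. The right half shows the upright, under the crossbar end at (565,135), inside the loop with the gate at (640,135) shut again. Side force has dropped to about 0. Next: draw it slightly toward the bow, lower, release, retreat.

Run:
```python
from g import *
robot.line_to(H(.006,.004,.075),vel=.08,guard=15)
print(robot.line_to(H(.006,.004,.055),vel=.08,guard=8),robot.observe()["tool_pos"][2]-.064)
robot.set_gripper(.045)
p=np.array(robot.observe()["tool_pos"]);robot.line_to((p+.15*Z).tolist(),vel=.2)
robot.pause(.8);snap("w6");t=robot.grab_frame("scene");o=robot.observe();print(o["time"],o["gripper_width"],np.round(o["ft_force"],1))
w=cv2.resize(cv2.imread("pics/w6.png")[0:300,130:480],(467,400));s=cv2.resize(t[140:230,250:340],(333,400),interpolation=cv2.INTER_CUBIC)
cv2.imwrite("pics/fin.png",np.hstack([w,s]))
```

```text
False 0.05436061613446598
19.6583 0.04490680554663373 [-0.5 -0.9 -0.6]
```

View pics/fin.png

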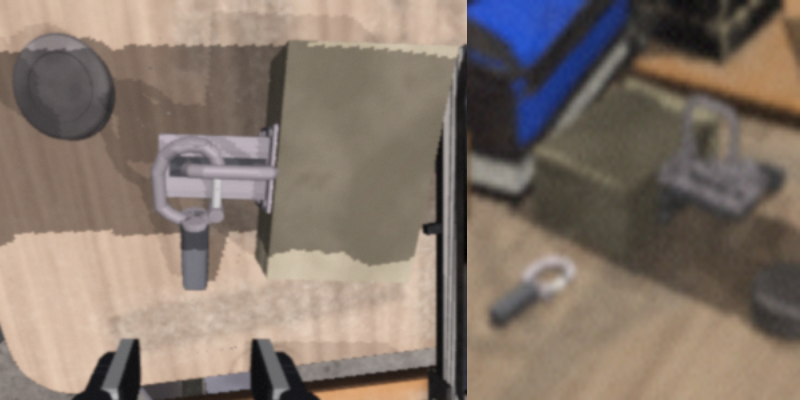

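The hook hangs on the outer upright with the gate at (215,195) shut. The lid is shut, the tin is unmoved, and the gripper is clear of everything.

```bash
python3 -c "
from plant import robot
print(robot.job_done())"
```

```text
the job is handed in; nothing more can be done
None
```

The lid is shut, and the snap hook is on the staple's outer upright with its gate closed and let go. The job was handed in at about 20 s of the 58 s allowed; the hand-in call returned no verdict.

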